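# Load two fruit samples and aim the thermometer gun at them

### The arm

A 6-joint arm with a two-finger parallel gripper is mounted at the origin on the work surface. World frame = base frame: x ahead of the robot, y to its left, z up, the work surface at z = 0. Lengths are in m, angles in rad, forces in N, time in s.
With the tool pointing down it reaches from about 0.425 to 1.125 m from the base axis. Payload 14.9 kg.
Tool frame: the origin (TCP) lies on the centre line of the jaws, within the pads' length; the fingertips stand 17 mm ahead of it and the grasp point (between the pads) lies 2 mm behind it (finger_overhang is the distance from the TCP to the fingertips, in m); z points along the fingers, y is the direction in which the jaws open and shut (so a half turn about z gives the same grasp; the last joint's range is limited). The gripper opens to 91 mm and grips with 3 to 60 N. Pads are 32 mm wide; open, the fingers measure 118 mm over their backs; the gripper's body (76 mm by 178 mm) begins 60 mm behind the grasp point.
Start: joints at [-1.153, 0.379, 1.734, -0, 1.028, -0.033], TCP at [0.305, -0.63, 0.231] pointing down, gripper open.
Joint ranges: [-2.77, 2.77], [-0.74, 2.19], [0, 2.66], [-1.06, 4.2], [0.31, 2.87], [-3.08, 3.08]. Speed limits (rad/s): [1.89, 1.89, 2.39, 3.14, 3.14, 3.14].

### API

Orientations are given as a rotation vector (axis times angle).
In Python, from bench import * gives the robot as it stands.
- The arm moves only by the tool play_rows, never from a script. Its argument "motion" is a list of rows, each an object with "grip": the opening, from 0 (shut) to 1 (fully open); "translation": the shift along the tool's x, y, z in cm, a list of three; "twist": the turn about the tool's z in degrees. A call has 1 to 5 rows; each row is the pose to reach, as a shift and turn from the pose commanded when the call began, along the tool's axes at that moment; what a row does not reach only later rows make up. A row lasts 1/8 s, in which the tool goes at most 62.5 mm and 10.7 degrees, less where a joint would pass 70% of its speed; a pose out of reach is approached as far as the arm can. A call with a gripper value outside its range is refused whole. The fingers move at their own pace and stop on an object; "grip_force" is the grip in N (left out, the last holds). Time passes only in rows, so rows that repeat a pose let the fingers close. It gives the time, the measured TCP pose, the force and the opening at its end, in the units of the state.
- get_obs(): the state, without advancing time (a new reading comes with each control period).
- grab_frame(name): name is "side" or "top" or "wrist"; returns the picture (384x512x3 uint8, red, green, blue); there is no depth.
- calibration(name): a dict with "K" (3x3 intrinsics, pixels), "R" (3x3) and "t" (3): a world point X has camera coordinates R X + t. Camera axes: x right, y down, z forward; pixel columns grow to the right and rows downward; lengths in m; the calibration is good to about 2 mm. A picture is of the moment at which its call begins: read the wrist's pose just before it. calibration takes no time and is no camera call; for the wrist camera it gives the pose at the moment of the call.
- close_job(): hands the job in, once; it reports no verdict.
The state is a dict: "time_s": time; "joints": joint angles; "joint_vel": joint speeds; "joint_efforts": joint torques, N m; "tool_pos": TCP position; "eef_rot": TCP orientation; "force": force on the tool from outside, world axes, zero at the start; "moment": the same for the moment, N m; "opening": finger opening in m.
Only numpy, scipy, OpenCV 4.12 (cv2) and the standard library are available. Lean on these libraries where they do the work, as an engineer would, in place of code of your own. Each camera call takes 0.05 s, during which the arm holds its last target. There are 200 camera calls.

### The job

Stand the two sample tubes in the two bores of the metal rack, one in each and fully home. Then draw the thermometer gun up out of its holster, turn its nose obliquely down (about half-way between level and straight down) and keep it raised, its window aimed at the pair of tubes from about a hand's breadth (10 cm) away without touching them; finish while still holding it there. Leave everything else on the table where it is.

Things in the scene. Friction and masses are not known exactly. Their poses are not given: they have to be found in the camera images.
- tube_a_mid (a point): One of two equal sample tubes: upright, white, 110 mm tall, round body 30 mm across with a grey screw cap 32 mm across on its top 26 mm; 60 g. Loose, stands on the table. The point is at its centre, 55 mm above its underside; z points up along the tube.
- tube_b_mid (a point): The other sample tube, equal to the first (either may go in either bore). Same point and axes.
- rack: Fixed aluminium block 70 (x) by 140 (y) by 60 mm high with two bores, side by side along its y axis, 60 mm apart. Origin at the centre of its underside, z up.
- rack_hole0 (a point): Centre of the mouth of one bore, in the rack's top face 60 mm above the table, at y = -30 mm of the rack. The bore is 34 mm across, 45 mm deep (its floor is 15 mm above the table): a tube fully home stands with its centre 70 mm and its top 125 mm above the table.
- rack_hole1 (a point): Centre of the mouth of the other bore, at y = +30 mm of the rack; same size.
- rack_aim (a point): The point to aim at: above the middle of the rack, half-way between the two bores, 95 mm above the table (where the upper parts of the seated tubes stand left and right of it). Axes as the rack's.
- holster: Fixed steel holster: a base plate 110 by 90 mm, 8 mm thick, with an upright open-topped pocket, inside 42 (x) by 34 (y) mm, walls 6 mm thick, rim 75 mm above the table. Origin at the centre of its underside, z up. The gun's handle stands in the pocket on the base plate, 67 mm deep, with some play.
- gun_grip (a point): The pistol-shaped thermometer gun, loose, 220 g. The point is the centre of its grey barrel, a level box 110 mm long (x), 36 mm wide (y), 44 mm high (z), 125 mm above the table while in the holster. x points along the barrel to the nose, z up. Below the barrel, right under this point, hangs the black handle, 36 (x) by 28 (y) mm, ending 117 mm below the point. A round nose 32 mm across reaches 80 mm ahead of the point. The flat sides of the barrel can be gripped from above.
- gun_window (a point): Centre of the gun's window, the face of its nose, 80 mm along +x from the centre of the barrel. x points out of the window along the line of aim; axes as the gun's.
- jar_mid (a point): A bystander standing among the tubes: squat white jar 56 mm across, 62 mm high, grey lid. Point at its centre. To be left alone.
- tape: Bystander: roll of clear tape lying flat, 100 mm across, 45 mm high. Origin at the centre of its underside.
- spray: Bystander: clear bottle 62 mm across, 170 mm high. Origin at the centre of its underside.
- marker: Bystander: marker pen lying flat, 130 mm long, 16 mm thick. Origin under its centre.
- spoon: Bystander: steel spoon lying flat, about 200 mm long.
Things that resemble listed ones, but are neither listed nor needed, are in the scene too. What is shaped like the rack but purple or yellow is not meant.

How it is judged:
By the outcome, as a careful person would: the job done as asked, in the order asked, and still so for the second after the job is handed in, while the arm keeps its last pose, push and grip.
It also fails if it takes over 72 s, if anything falls off the work surface, if the arm or the gripper's body presses on something with over 40 N, if the wrist force passes 120 N, or if a joint passes its speed limit or range.

## Working session

There is one attempt and no reset: what is moved stays moved. The work goes in short steps, Python scripts to look and compute and a tool call to move; the robot and the scene stay as the last step left them, time stands still between calls to the robot, and variables do not carry over. Pictures are saved under pics/ and viewed, about 8 in all and at most 12, crops included, and the job is handed in when it is done.

Besides the shell and the picture viewer there is one more tool, called after "Request:" as name([rows], argument=value, ...), one row to a line, values as JSON. play_rows: Moves the arm, as the interface text tells. Its arguments: {"type":"object","properties":{"motion":{"type":"array"},"grip_force":{"type":"number"}},"required":["motion"]}

```bash
mkdir -p pics; ls; python3 - <<'E'
from bench import *
import cv2,numpy as np
print(get_obs())
a=[grab_frame(n)[:,:,::-1] for n in("side","top")]
for n,i in zip(("side","top"),a): cv2.imwrite(f"pics/{n}0.png",i); c=calibration(n);print(n,c, -c["R"].T@c["t"])
cv2.imwrite("pics/top0b.png",cv2.resize(a[1],(800,600),interpolation=cv2.INTER_CUBIC))
cv2.imwrite("pics/side0b.png",cv2.resize(a[0],(800,600),interpolation=cv2.INTER_CUBIC))
E
```

```text
pics
{'time_s': 0.0, 'joints': array([-1.15332576e+00,  3.79400076e-01,  1.73475526e+00,  1.54549341e-05,
        1.02849349e+00, -3.33067317e-02]), 'joint_vel': array([-0.00111861, -0.0003352 ,  0.0005312 , -0.00041507,  0.00092929,
        0.00013329]), 'joint_efforts': array([-1.98732458e-03, -7.63725686e+01, -4.34371555e+01,  6.49662456e-02,
        4.24620614e-02, -1.10021060e-04]), 'tool_pos': array([ 0.30481267, -0.62974849,  0.23030682]), 'eef_rot': array([-3.06112317e+00, -7.01854970e-01,  2.96211564e-04]), 'force': array([-1.6403206 ,  0.3486572 , -0.04027587]), 'moment': array([ 0.05959715, -0.04286743,  0.00965018]), 'opening': 0.0911515493254863}
side {'K': array([[486.73309836,   0.        , 252.4923318 ],
       [  0.        , 486.73309836, 197.1123169 ],
       [  0.        ,   0.        ,   1.        ]]), 'R': array([[-0.97506116, -0.2216639 , -0.01099307],
       [-0.11247262,  0.53623457, -0.83654192],
       [ 0.19132601, -0.81444312, -0.54779263]]), 't': array([0.550489  , 0.10796805, 1.36048338])} [0.28860804 1.17216367 0.84163413]
top {'K': array([[365.4817536 ,   0.        , 256.10203122],
       [  0.        , 365.4817536 , 190.55382391],
       [  0.        ,   0.        ,   1.        ]]), 'R': array([[-0.07170967, -0.99740319,  0.00667794],
       [-0.97357388,  0.06853788, -0.21784502],
       [ 0.21682162, -0.02212306, -0.97596053]]), 't': array([0.08899455, 0.55027257, 0.9560828 ])} [0.33481335 0.07220041 1.05237891]
```

View pics/top0b.png

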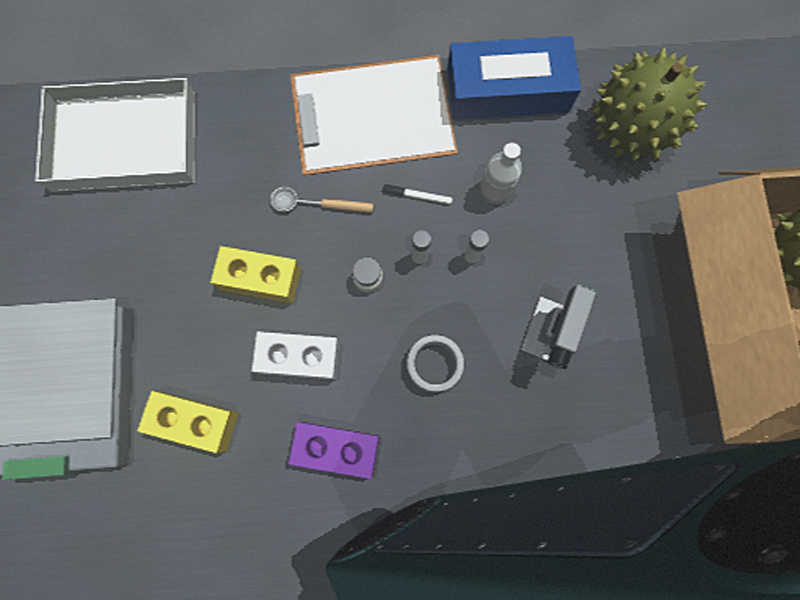

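View pics/side0b.png

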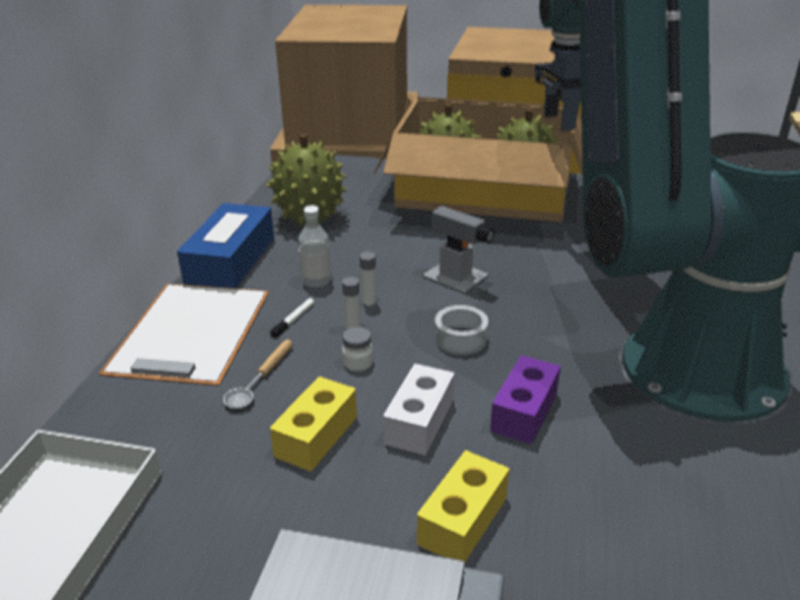

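Top view (800-px scale): tubes at (421,245) and (478,245), and the jar at (367,275), squatter. The white/aluminium rack is at (295,355). Its look-alikes are yellow at (255,275) and (187,423) and purple at (333,450). The gun is at (575,315), nose down-image at (560,357). The tape roll is at (435,362). I'll check these choices in one close crop.

```bash
cat > h.py <<'E'
from bench import *
import numpy as np, cv2
def ray(c,u,v):
    d=c["R"].T@np.linalg.inv(c["K"])@np.array([u,v,1.]); return -c["R"].T@c["t"],d
def onz(c,u,v,z):
    o,d=ray(c,u,v); return o+d*(z-o[2])/d[2]
def proj(c,X):
    p=c["K"]@(c["R"]@np.asarray(X)+c["t"]); return p[:2]/p[2]
def tri(c1,p1,c2,p2):
    A=[];b=[]
    for c,p in((c1,p1),(c2,p2)):
        o,d=ray(c,*p); d/=np.linalg.norm(d); M=np.eye(3)-np.outer(d,d); A.append(M);b.append(M@o)
    return np.linalg.lstsq(np.vstack(A),np.hstack(b),rcond=None)[0]
E
python3 - <<'E'
import cv2,numpy as np
t=cv2.imread("pics/top0.png"); s=cv2.imread("pics/side0.png")
def crop(i,x,y,w,h,k):
    o=cv2.resize(i[y:y+h,x:x+w],None,fx=k,fy=k,interpolation=cv2.INTER_CUBIC)
    for a in range(x-x%10+10,x+w,10): cv2.line(o,((a-x)*k,0),((a-x)*k,6 if a%50 else 20),(0,255,255),1)
    for a in range(y-y%10+10,y+h,10): cv2.line(o,(0,(a-y)*k),(6 if a%50 else 20,(a-y)*k),(0,255,255),1)
    return o
A=np.hstack([crop(t,230,140,90,60,4),crop(t,155,205,70,60,4)[:240,:160*1+120]])
B=np.hstack([crop(t,325,175,65,75,4)[:, :260],crop(s,265,125,60,75,4)])
C=crop(s,205,155,40,75,4)
D=np.hstack([B,C])[:, :640]
D=np.pad(D,((0,0),(0,max(0,640-D.shape[1])),(0,0)))
cv2.imwrite("pics/c1.png",np.vstack([A[:, :640],D]))
print(A.shape,D.shape)
# rack white mask & holes in top
hsv=cv2.cvtColor(t,cv2.COLOR_BGR2HSV)
m=np.zeros(t.shape[:2],np.uint8); m[205:250,155:222]=(hsv[205:250,155:222,2]>200)*255
cs,h=cv2.findContours(m,cv2.RETR_CCOMP,cv2.CHAIN_APPROX_NONE)
for c,hh in zip(cs,h[0]):
    if cv2.contourArea(c)>20: print(cv2.contourArea(c),cv2.minAreaRect(c),cv2.fitEllipse(c),hh[3])
E
```

```text
(240, 640, 3) (300, 640, 3)
1222.0 ((188.0392303466797, 226.50311279296875), (51.36648941040039, 25.44713592529297), 4.513988018035889) ((188.1145477294922, 226.52662658691406), (27.882335662841797, 62.43244171142578), 93.83867645263672) -1
117.5 ((199.25003051757812, 227.25003051757812), (13.435027122497559, 14.142135620117188), 45.0) ((199.23104858398438, 226.65342712402344), (13.042553901672363, 14.450115203857422), 68.70158386230469) 0
116.0 ((176.9384307861328, 224.8922882080078), (13.147680282592773, 14.38802719116211), 60.2551155090332) ((177.0193328857422, 225.0565643310547), (12.936184883117676, 14.193252563476562), 62.772178649902344) 0
```

View pics/c1.png

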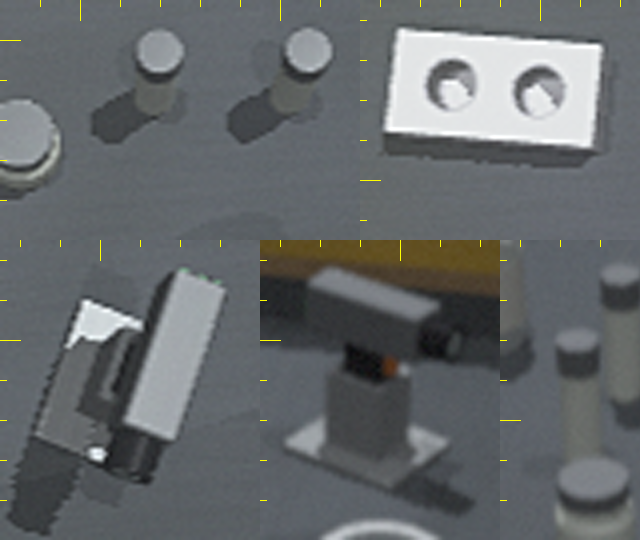

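The close crop confirms the choices: two slim capped tubes with cap tops at native top px (270,152.5) and (307,152), the jar at (236,174), the white rack with its two bores, and the gun barrel top face.

```bash
python3 - <<'E'
from h import *
np.set_printoptions(precision=4,suppress=True)
T=calibration("top");S=calibration("side")
for n,p in(("A",(270,152.4)),("B",(307,152))): print(n,onz(T,*p,.11))
# side cap top centres crop (577,338),(621,272) -> native
for n,p,q in(("A",(270,152.4),(205+(577-500)/4,155+(338-240)/4)),("B",(307,152),(205+121/4,155+32/4))): print(n,"tri",tri(T,p,S,q))
h1=onz(T,177,225,.06);h0=onz(T,199.23,226.9,.06);print("holes",h1,h0,np.linalg.norm(h1-h0),(h1+h0)/2)
c=[onz(T,155+(x-360)/4,205+y/4,.06) for x,y in((398,28),(604,44),(592,150),(385,133))]
print("rack c",np.mean(c,0),np.linalg.norm(c[0]-c[1]),np.linalg.norm(c[1]-c[2]), np.degrees(np.arctan2(*( (c[0]-c[1])[:2]))))
g=[onz(T,*p,.147) for p in((370.5,182.5),(381.5,187.75),(368.5,224.5),(356.5,219.5))]
print(np.array(g))
print("gun",np.mean(g,0),np.linalg.norm(g[0]-g[3]),np.linalg.norm(g[0]-g[1]))
d=(g[3]-g[0]+g[2]-g[1]);print("yaw",np.degrees(np.arctan2(d[1],d[0])))
gs=[onz(S,265+(x-260)/4,125+(y-240)/4,.147) for x,y in((330,267),(440,300),(420,318),(308,290))]
print("gun side",np.mean(gs,0));d=gs[1]-gs[0]+gs[2]-gs[3];print(np.degrees(np.arctan2(d[1],d[0])))
from scipy.spatial.transform import Rotation as R
print(R.from_rotvec(get_obs()["eef_rot"]).as_matrix())
w=calibration("wrist");print(w)
E
```

```text
A [0.647  0.0057 0.11  ]
B [ 0.6412 -0.0943  0.11  ]
A tri [0.6473 0.0055 0.1073]
B tri [ 0.6405 -0.0947  0.1084]
holes [0.4746 0.2713 0.06  ] [0.4651 0.2112 0.06  ] 0.06081592537397638 [0.4699 0.2413 0.06  ]
rack c [0.4667 0.2398 0.06  ] 0.1417734044577646 0.07232779029942134 8.53035206695681
[[ 0.5365 -0.2416  0.147 ]
 [ 0.5208 -0.2677  0.147 ]
 [ 0.4298 -0.2215  0.147 ]
 [ 0.4444 -0.1933  0.147 ]]
gun [ 0.4829 -0.231   0.147 ] 0.10393850163668296 0.030428965604246683
yaw 152.70404029666886
gun side [ 0.4792 -0.2208  0.147 ]
159.07923851393525
[[ 0.9001  0.4357 -0.0004]
 [ 0.4357 -0.9001  0.0009]
 [ 0.     -0.001  -1.    ]]
{'K': array([[341.4604,   0.    , 250.4183],
       [  0.    , 341.4604, 187.6328],
       [  0.    ,   0.    ,   1.    ]]), 'R': array([[ 0.4352, -0.9003, -0.0012],
       [-0.8725, -0.422 ,  0.2463],
       [-0.2223, -0.1062, -0.9692]]), 't': array([-0.6994, -0.0282,  0.3909])}
```

```bash
cat >> h.py <<'E'
from scipy.spatial.transform import Rotation as Rot
def go(X,jaw=None):
    o=get_obs(); R=Rot.from_rotvec(o["eef_rot"]).as_matrix(); s=R.T@(np.array(X)-o["tool_pos"])*100
    a=np.degrees(np.arctan2(R[1,1],R[0,1])); tw=None
    if jaw is not None: tw=-((jaw-a+90)%180-90)
    print("shift cm",s.round(2),"jaw now",round(a,2),"twist",tw,"tilt",R[:,2].round(4),"j6",o["joints"][5].round(2),"t",o["time_s"],"F",o["force"].round(1),"op",round(o["opening"],4))
E
python3 - <<'E'
from h import *
T=calibration("top")
print("spray",onz(T,318,121,0.0),onz(T,327.7,96,.17)); print("jar",onz(T,235,174,.062))
go((.641,-.0945,.24),-64)
E
```

```text
spray [ 0.77448845 -0.15790749  0.        ] [ 0.77167907 -0.1538451   0.17      ]
jar [0.60642608 0.10536092 0.062     ]
shift cm [ 53.58 -33.53  -0.93] jaw now -64.17 twist -0.1698888947415469 tilt [-4.e-04  9.e-04 -1.e+00] j6 -0.03 t 0.1 F [-0.1  0.4  0.2] op 0.0913
```

Request:
play_rows([
  {"grip":0.8,"translation":[0,0,-6],"twist":0},
  {"grip":0.8,"translation":[5,-3,-8],"twist":0},
  {"grip":0.8,"translation":[53.6,-33.5,-8],"twist":0},
  {"grip":0.8,"translation":[53.6,-33.5,-8],"twist":0},
  {"grip":0.8,"translation":[53.6,-33.5,-8],"twist":0},
], grip_force=20)

```text
time_s: 0.72
tool_pos: [0.4371, -0.4205, 0.3108]
eef_rot: [-3.062, -0.702, 0.0]
force: [1.4, -0.3, -0.4]
opening: 0.0731
```

```bash
python3 -c "
from h import *
go((.641,-.0945,.22),-64)"
```

```text
shift cm [ 32.56 -20.47   9.08] jaw now -64.19 twist -0.18553290066570582 tilt [-1.e-04  1.e-04 -1.e+00] j6 0.32 t 0.725 F [ 1.4 -0.3 -0.4] op 0.0731
```

Request:
play_rows([
  {"grip":0.8,"translation":[32,-20,4],"twist":0},
  {"grip":0.8,"translation":[32,-20,8],"twist":0},
  {"grip":0.8,"translation":[32,-20,8],"twist":0},
  {"grip":0.8,"translation":[32,-20,8],"twist":0},
  {"grip":0.8,"translation":[32,-20,8],"twist":0},
])

```text
time_s: 1.35
tool_pos: [0.5998, -0.1618, 0.2471]
eef_rot: [-3.062, -0.702, 0.0]
force: [0.4, -0.5, -0.4]
opening: 0.0729
```

Request:
play_rows([
  {"grip":0.8,"translation":[7,-4.5,0],"twist":0},
  {"grip":0.8,"translation":[7,-4.5,0],"twist":0},
])

```text
time_s: 1.6
tool_pos: [0.6436, -0.0899, 0.2472]
eef_rot: [-3.061, -0.706, 0.001]
force: [-0.2, -0.4, -0.2]
opening: 0.0732
```

```bash
python3 -c "
from h import *
go((.641,-.0945,.22),-64)
o=get_obs();c=calibration('wrist');i=grab_frame('wrist');cv2.imwrite('pics/w1.png',i[:,:,::-1])
for n,X in(('B',(.641,-.0945,.11)),('A',(.647,.0055,.11))): print(n,proj(c,X))
"
```

```text
shift cm [-0.43  0.3   2.72] jaw now -64.02 twist -0.023783408047094667 tilt [-5.e-04  3.e-04 -1.e+00] j6 0.94 t 1.6 F [-0.2 -0.4 -0.2] op 0.0732
B [253.97695819 186.19270102]
A [150.85770072 129.78188969]
```

View pics/w1.png

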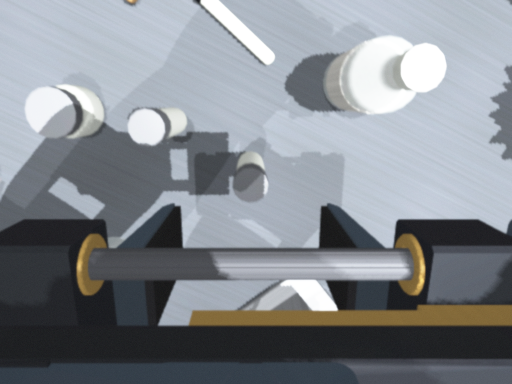

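Wrist view: cap B at (251,182) below the fingers, cap A at (148,127), jar at (54,112), spray at (385,75). This agrees with the projections to about 3 px.

```bash
python3 -c "
from h import *
c=calibration('wrist')
print(onz(c,251,182,.11),onz(c,148.5,127,.11))
go((.6405,-.0955,.09),-64)
"
```

```text
[ 0.64372901 -0.09006411  0.11      ] [0.64876524 0.00862708 0.11      ]
shift cm [-0.58  0.4  15.72] jaw now -64.03 twist -0.029821753119449568 tilt [-2.e-04  5.e-04 -1.e+00] j6 0.94 t 1.65 F [-1.1  0.6 -0.6] op 0.073
```

Request:
play_rows([
  {"grip":0.8,"translation":[-0.3,0.2,6],"twist":0},
  {"grip":0.8,"translation":[-0.3,0.2,12],"twist":0},
  {"grip":0.8,"translation":[-0.3,0.2,15.7],"twist":0},
  {"grip":0.8,"translation":[-0.3,0.2,15.7],"twist":0},
  {"grip":0.2,"translation":[-0.3,0.2,15.7],"twist":0},
])

```text
time_s: 2.28
tool_pos: [0.6415, -0.0965, 0.0923]
eef_rot: [3.062, 0.701, 0.002]
force: [0.1, -0.8, 0.3]
opening: 0.0658
```

Request:
play_rows([
  {"grip":0.2,"translation":[0,0,0],"twist":0},
  {"grip":0.2,"translation":[0,0,0],"twist":0},
  {"grip":0.2,"translation":[0,0,0],"twist":0},
  {"grip":0.2,"translation":[0,0,-5],"twist":0},
  {"grip":0.2,"translation":[0,0,-11],"twist":0},
])

```text
time_s: 2.9
tool_pos: [0.6399, -0.0956, 0.2011]
eef_rot: [-3.061, -0.702, 0.003]
force: [0.6, 0.2, -0.3]
opening: 0.0319
```

```bash
python3 -c "
from h import *
go((.4651,.2112,.21),-9)"
```

```text
shift cm [ -2.37 -35.23  -0.84] jaw now -64.17 twist -55.16804933555039 tilt [-2.4e-03  4.0e-04 -1.0e+00] j6 0.94 t 2.9 F [ 0.6  0.2 -0.3] op 0.0319
```

Request:
play_rows([
  {"grip":0.2,"translation":[-0.4,-6,-3],"twist":-10},
  {"grip":0.2,"translation":[-0.8,-12,-3],"twist":-20},
  {"grip":0.2,"translation":[-1.2,-18,-3],"twist":-30},
  {"grip":0.2,"translation":[-1.6,-24,-3],"twist":-40},
  {"grip":0.2,"translation":[-2,-30,-3],"twist":-50},
])

```text
time_s: 3.52
tool_pos: [0.4908, 0.167, 0.231]
eef_rot: [2.473, 1.937, 0.001]
force: [0.6, 0.4, -0.4]
opening: 0.0317
```

```bash
python3 -c "
from h import *
go((.4651,.2112,.21),-9)"
```

```text
shift cm [ 3.68 -3.56  2.1 ] jaw now -13.85 twist -4.849947029111149 tilt [ 6.e-04  2.e-04 -1.e+00] j6 0.52 t 3.525 F [ 0.6  0.4 -0.4] op 0.0317
```

Request:
play_rows([
  {"grip":0.2,"translation":[3.6,-3.5,2],"twist":-5},
  {"grip":0.2,"translation":[3.6,-3.5,2],"twist":-5},
  {"grip":0.2,"translation":[3.6,-3.5,2],"twist":-5},
])

```text
time_s: 3.9
tool_pos: [0.4671, 0.209, 0.2109]
eef_rot: [2.392, 2.037, 0.001]
force: [-0.3, -0.4, -0.4]
opening: 0.0318
```

```bash
python3 -c "
from h import *
c=calibration('wrist');print(get_obs()['tool_pos'])
i=grab_frame('wrist')[:,:,::-1];s=grab_frame('side')[:,:,::-1];t=grab_frame('top')[:,:,::-1]
for n,X in(('h0',(.4651,.2112,.06)),('h1',(.4746,.2713,.06))): print(n,proj(c,X))
for n,v in(('w2',i),('s2',s),('t2',t)): cv2.imwrite('pics/'+n+'.png',v)
k=cv2.resize(s[185:310,215:345],None,fx=3,fy=3,interpolation=cv2.INTER_CUBIC); t2=cv2.resize(t[190:265,140:230],None,fx=4,fy=4,interpolation=cv2.INTER_CUBIC)
H=max(k.shape[0],t2.shape[0]);P=lambda a:np.pad(a,((0,H-a.shape[0]),(0,0),(0,0)))
cv2.imwrite('pics/m2.png',np.hstack([P(k),P(t2)]))
go((.4651,.2112,.105),-9)"
```

```text
[0.46712509 0.20902225 0.21094876]
h0 [248.31138241 176.31978938]
h1 [247.93695748 108.10547608]
shift cm [ 0.24 -0.31 10.61] jaw now -9.27 twist -0.26641164340605883 tilt [ 7.e-04  2.e-04 -1.e+00] j6 0.54 t 4.05 F [ 0.6 -0.3 -0.2] op 0.0315
```

View pics/m2.png

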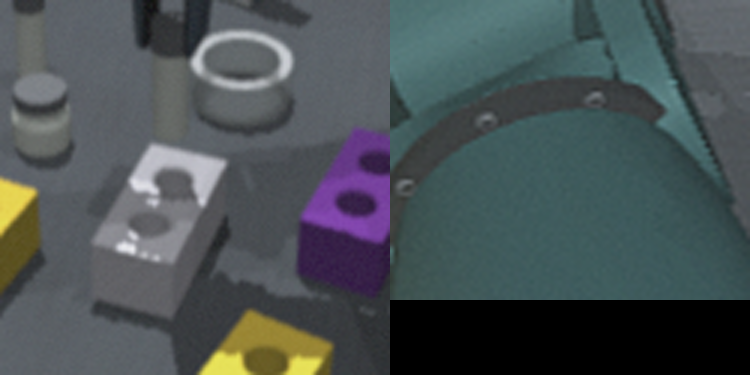

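View pics/w2.png

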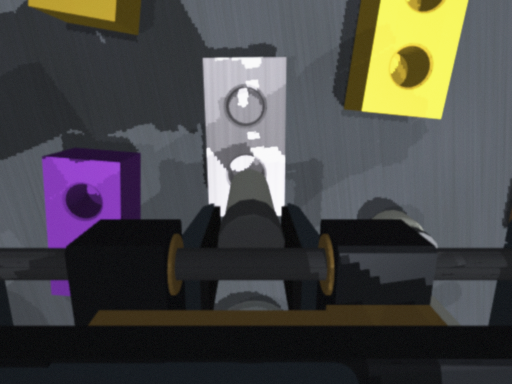

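```bash
python3 -c "
from h import *
np.set_printoptions(precision=4,suppress=True)
c=calibration('wrist');S=calibration('side');o=get_obs();p=o['tool_pos']
print('hole1 wrist',onz(c,246,106,.06),'side h1,h0',onz(S,265.3,259.7,.06),onz(S,273,245.3,.06))
print('rack corner wrist',onz(c,203,58,.06),onz(c,286,57.5,.06))
zb=p[2]-.09
R=Rot.from_rotvec(o['eef_rot']).as_matrix()
for e in(-.004,0,.004):
  q=p+R[:,0]*e; q[2]=zb
  th=np.linspace(0,6.28,60); P=np.array([proj(c,q+.015*np.array([np.cos(a),np.sin(a),0])) for a in th]); print(e,'wrist u',P[:,0].min(),P[:,0].max(),'v min',P[:,1].min())
  P=np.array([proj(S,q+.015*np.array([np.cos(a),np.sin(a),0])) for a in th]); print('   side u',P[:,0].min(),P[:,0].max(),'vmax',P[:,1].max())
i=cv2.imread('pics/w2.png')
print(i[150:200:2,[240,247,254]].mean(2)); print('row200',i[200,215:285].mean(1).astype(int))
s=cv2.imread('pics/s2.png');print('side row 225, u from 260',s[225,260:285].mean(1).astype(int)); print('side col 271 v 222..240',s[222:240,271].mean(1).astype(int))
a=cv2.resize(i[140:220,200:300],None,fx=4,fy=4,interpolation=cv2.INTER_CUBIC);b=cv2.resize(s[190:240,250:300],None,fx=6,fy=6,interpolation=cv2.INTER_CUBIC)
a=np.pad(a,((0,0),(0,0),(0,0)));b=np.pad(b,((0,20),(0,0),(0,0)));cv2.imwrite('pics/z.png',np.hstack([a,b]))
"
```

```text
hole1 wrist [0.4739 0.2727 0.06  ] side h1,h0 [0.4689 0.2765 0.06  ] [0.4609 0.2176 0.06  ]
rack corner wrist [0.4446 0.3173 0.06  ] [0.5137 0.3064 0.06  ]
-0.004 wrist u 230.89909590038627 271.0556631621256 v min 181.89912686043377
   side u 265.881948646581 277.8874526243315 vmax 226.19855621790893
0 wrist u 230.82049527589157 271.1325588160231 v min 176.5882584496296
   side u 265.3134810339107 277.3490550250456 vmax 227.1017214214908
0.004 wrist u 230.7412837831146 271.21005252406087 v min 171.23550536342123
   side u 264.74211069803783 276.8079056677078 vmax 228.00954754628535
[[101.6667 105.     249.3333]
 [101.3333 104.6667 247.3333]
 [ 93.6667 114.     242.6667]
 [203.     235.3333 218.6667]
 [246.3333 245.3333 209.    ]
 [246.6667 245.3333 179.    ]
 [246.6667 244.6667 153.    ]
 [247.     244.6667 119.3333]
 [247.3333 239.     106.3333]
 [246.3333 128.3333 106.3333]
 [208.3333  89.      92.6667]
 [ 93.      84.      86.    ]
 [ 83.      84.6667  84.6667]
 [ 85.      81.      85.3333]
 [ 84.3333  83.3333  85.    ]
 [ 84.      85.3333  83.6667]
 [ 85.3333  86.      84.6667]
 [ 84.3333  85.6667  83.    ]
 [ 85.3333  84.3333  86.    ]
 [ 85.6667  85.6667  87.3333]
 [ 85.      85.3333  86.3333]
 [ 85.3333  83.      84.3333]
 [ 86.      86.3333  83.    ]
 [ 85.3333  83.3333  86.    ]
 [ 83.      79.6667  77.3333]]
row200 [235 237 240 242 242 242 243 244 245 244 244 238 183 107  83  83  83  83
  83  83  83  85  81  75  67  61  58  54  51  51  46  46  42  41  39  37
  35  37  38  38  44  51  54  59  67  71  75  78  80  81  83  85  81  83
  79  83 113 192 243 248 248 248 249 249 249 249 249 249 242 191]
side row 225, u from 260 [ 96  97  95  93  97  95  91  94  97 101 103 103 102 103 100  98  96  95
  95  96  92  88  76  73  61]
side col 271 v 222..240 [103 104 105 103 104 101 103 102 101 101 100 116 157 185 192 190 188 183]
```

View pics/z.png

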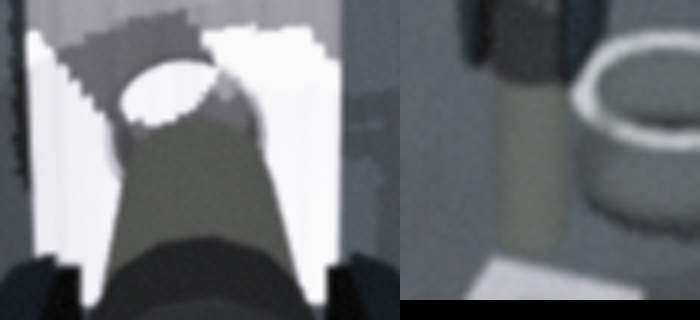

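```bash
python3 -c "
from h import *
c=calibration('wrist');S=calibration('side');o=get_obs();p=o['tool_pos'];R=Rot.from_rotvec(o['eef_rot']).as_matrix()
th=np.linspace(0,6.28,90)
for dz in(0,.005,.01,.015):
 for e in(0,.003):
  q=p+R[:,0]*e
  def C(cam,z,r): return np.array([proj(cam,(q[0]+r*np.cos(a),q[1]+r*np.sin(a),z)) for a in th])
  zb=p[2]-.09-dz; W=C(c,zb,.015);s=C(S,zb,.015);k=C(S,zb+.084,.016);wk=C(c,zb+.084,.016)
  print(dz,e,'w vmin %.1f u %.1f %.1f capv %.1f'%(W[:,1].min(),W[:,0].min(),W[:,0].max(),wk[:,1].min()),'side vmax %.1f capbottom vmax %.1f'%(s[:,1].max(),k[:,1].max()))
"
```

```text
0 0 w vmin 176.6 u 230.8 271.1 capv 211.1 side vmax 227.1 capbottom vmax 198.9
0 0.003 w vmin 172.6 u 230.8 271.2 capv 205.3 side vmax 227.8 capbottom vmax 199.6
0.005 0 w vmin 175.1 u 231.2 270.8 capv 208.0 side vmax 228.7 capbottom vmax 200.7
0.005 0.003 w vmin 171.2 u 231.1 270.8 capv 202.3 side vmax 229.4 capbottom vmax 201.3
0.01 0 w vmin 173.8 u 231.5 270.4 capv 205.1 side vmax 230.3 capbottom vmax 202.4
0.01 0.003 w vmin 169.9 u 231.5 270.4 capv 199.6 side vmax 231.0 capbottom vmax 203.1
0.015 0 w vmin 172.4 u 231.9 270.0 capv 202.3 side vmax 231.9 capbottom vmax 204.2
0.015 0.003 w vmin 168.6 u 231.8 270.1 capv 197.0 side vmax 232.6 capbottom vmax 204.8
```

Request:
play_rows([
  {"grip":0.2,"translation":[0.13,-0.24,2],"twist":0},
  {"grip":0.2,"translation":[0.13,-0.24,4],"twist":0},
  {"grip":0.2,"translation":[0.13,-0.24,4.7],"twist":0},
  {"grip":0.2,"translation":[0.13,-0.24,5.4],"twist":0},
  {"grip":0.2,"translation":[0.13,-0.24,6.1],"twist":0},
], grip_force=30)

```text
time_s: 4.68
tool_pos: [0.4652, 0.2106, 0.1498]
eef_rot: [2.392, 2.036, 0.001]
force: [0.9, -0.2, -0.4]
opening: 0.0313
```

```bash
python3 -c "
from h import *
go((.465,.2107,.105),-9)
for n in ('wrist','side'): cv2.imwrite('pics/'+n+'3.png',grab_frame(n)[:,:,::-1])
i=cv2.imread('pics/wrist3.png');s=cv2.imread('pics/side3.png')
a=cv2.resize(i[80:240,170:330],None,fx=2.5,fy=2.5,interpolation=cv2.INTER_CUBIC);b=cv2.resize(s[195:275,240:320],None,fx=5,fy=5,interpolation=cv2.INTER_CUBIC)
cv2.imwrite('pics/z3.png',np.hstack([a,b]))"
```

```text
shift cm [-0.   -0.03  4.48] jaw now -9.19 twist -0.19214341808773838 tilt [ 8.e-04  3.e-04 -1.e+00] j6 0.54 t 4.675 F [ 0.9 -0.2 -0.4] op 0.0313
```

Request:
play_rows([
  {"grip":0.2,"translation":[0,0,0.5],"twist":0},
  {"grip":0.2,"translation":[0,0,1],"twist":0},
  {"grip":0.2,"translation":[0,0,1],"twist":0},
])

```text
time_s: 5.15
tool_pos: [0.4645, 0.2106, 0.1393]
eef_rot: [-2.392, -2.037, 0.001]
force: [0.6, -0.6, -0.9]
opening: 0.0314
```

```bash
python3 -c "
from h import *
go((.465,.2107,.105),-9);print(get_obs()['moment'])"
```

```text
shift cm [0.02 0.05 3.43] jaw now -9.17 twist -0.16640923219452475 tilt [-6.e-04 -2.e-04 -1.e+00] j6 0.54 t 5.15 F [ 0.6 -0.6 -0.9] op 0.0314
[-0.02791401 -0.12157266  0.05239957]
```

Request:
play_rows([
  {"grip":0.2,"translation":[0,0,0.8],"twist":0},
  {"grip":0.2,"translation":[0,0,1.6],"twist":0},
  {"grip":0.2,"translation":[0,0,2.4],"twist":0},
  {"grip":0.2,"translation":[0,0,2.7],"twist":0},
  {"grip":0.2,"translation":[0,0,2.7],"twist":0},
])

```text
time_s: 5.78
tool_pos: [0.4662, 0.2115, 0.114]
eef_rot: [2.392, 2.036, 0.004]
force: [-4.3, 0.1, 26.5]
opening: 0.0314
```

Request:
play_rows([
  {"grip":0.7,"translation":[0,0,0],"twist":0},
  {"grip":0.7,"translation":[0,0,0],"twist":0},
  {"grip":0.7,"translation":[0,0,-3],"twist":0},
  {"grip":0.8,"translation":[0,0,-9],"twist":0},
  {"grip":0.8,"translation":[0,0,-12],"twist":0},
])

```text
time_s: 6.4
tool_pos: [0.4653, 0.2109, 0.235]
eef_rot: [2.391, 2.036, 0.003]
force: [0.3, 0.5, -0.1]
opening: 0.0727
```

```bash
python3 -c "
from h import *
go((.647,.006,.22),-9)
c=calibration('wrist');i=grab_frame('wrist')[:,:,::-1];s=grab_frame('side')[:,:,::-1]
print(proj(c,(.465,.2115,.125)),proj(calibration('side'),(.465,.2115,.125)))
cv2.imwrite('pics/z4.png',np.hstack([i[:300,120:420],cv2.resize(s[190:290,215:315],(300,300))]))"
```

```text
shift cm [-17.33  21.2    1.52] jaw now -9.17 twist -0.17370226693577706 tilt [ 2.e-03  8.e-04 -1.e+00] j6 0.54 t 6.4 F [ 0.3  0.5 -0.1] op 0.0727
[250.18530749 189.00635681] [272.1552121  223.09115735]
```

View pics/z4.png

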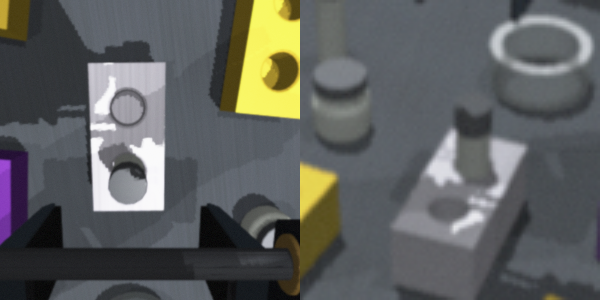

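Wrist view: the tube sits in the near bore, cap at (128,183). The side view puts its cap top at native (273,222), against (272,223) predicted for fully home. Next is tube A.

Request:
play_rows([
  {"grip":0.8,"translation":[-17.2,21.3,1.5],"twist":0},
  {"grip":0.8,"translation":[-17.2,21.3,1.5],"twist":0},
  {"grip":0.8,"translation":[-17.2,21.3,1.5],"twist":0},
  {"grip":0.8,"translation":[-17.2,21.3,1.5],"twist":0},
  {"grip":0.8,"translation":[-17.2,21.3,1.5],"twist":0},
])

```text
time_s: 7.12
tool_pos: [0.6486, 0.0045, 0.2157]
eef_rot: [-2.393, -2.034, 0.002]
force: [-0.1, 0.1, 0.2]
opening: 0.0731
```

Request:
play_rows([
  {"grip":0.8,"translation":[0,0,0],"twist":0},
  {"grip":0.8,"translation":[0,0,0],"twist":0},
])

```text
time_s: 7.38
tool_pos: [0.6465, 0.0079, 0.217]
eef_rot: [-2.391, -2.037, 0.001]
force: [-0.5, 0.1, -0.7]
opening: 0.0729
```

```bash
python3 -c "
from h import *
go((.648,.007,.09),-9)
c=calibration('wrist');i=grab_frame('wrist')[:,:,::-1];cv2.imwrite('pics/w5.png',i)
print(proj(c,(.648,.007,.11)))
g=cv2.cvtColor(i,cv2.COLOR_BGR2GRAY)
p=proj(c,(.648,.007,.11)).astype(int)
k=g[p[1]-45:p[1]+45,p[0]-45:p[0]+45]
print(k[::6,::6])
"
```

```text
shift cm [-0.06  0.18 12.7 ] jaw now -9.14 twist -0.13881139700804113 tilt [-1.3e-03  2.0e-04 -1.0e+00] j6 0.14 t 7.375 F [-0.5  0.1 -0.7] op 0.0729
[253.20850959 191.25982952]
[[ 81  81  40  41  41  40  35  33  79  80  79  81  82  81  84]
 [ 78  72  65  36  28  30  36  71  54  65  64  82  83  82  82]
 [ 65  66  67  65  28  32  74  76  77  72  66  85  73  67  72]
 [ 65  67  68  67  66  69  72  52  71  77  64  68  71  65  68]
 [ 67  66  64  65  67  40  42  49  34  31  73  86  74  74  79]
 [ 74  76  76  75  71 109 127 131  39  43  55  76  76  77  75]
 [ 74  76  76  76  61 123 130 132 137 141 120  90  79  79  79]
 [ 77  77  76  80  90 123 127 133 139 143 145  92  77  80  80]
 [ 74  75  74  79  81 123 129 132 138 142 142  88  78  79  78]
 [ 80  78  78  74  77 118 126 130 136 143  77  88  80  80  78]
 [ 78  78  81  76  76  77 100 129 115  77  79  81  79  80  76]
 [ 77  78  79  76  79  75  78  79  76  78  81  79  78  78  76]
 [ 76  78  79  75  78  77  78  79  78  77  80  77  80  80  75]
 [ 77  77  78  76  78  77  75  79  76  78  79  78  90  85  87]
 [ 79  76  78  78  79  78  78  78  78  78  79  78  95  95  95]]
```

Request:
play_rows([
  {"grip":0.8,"translation":[-0.05,0.15,6],"twist":0},
  {"grip":0.8,"translation":[-0.05,0.15,11],"twist":0},
  {"grip":0.8,"translation":[-0.05,0.15,12.8],"twist":0},
  {"grip":0.8,"translation":[-0.05,0.15,12.8],"twist":0},
  {"grip":0.2,"translation":[-0.05,0.15,12.8],"twist":0},
])

```text
time_s: 8.05
tool_pos: [0.6502, 0.0065, 0.0917]
eef_rot: [2.39, 2.036, 0.003]
force: [1.5, 0.8, 0.9]
opening: 0.0657
```

Request:
play_rows([
  {"grip":0.2,"translation":[0,0,0],"twist":0},
  {"grip":0.2,"translation":[0,0,0],"twist":0},
  {"grip":0.2,"translation":[0,0,0],"twist":0},
  {"grip":0.2,"translation":[0,0,0],"twist":0},
  {"grip":0.2,"translation":[0,0,0],"twist":0},
])

```text
time_s: 8.68
tool_pos: [0.6492, 0.0062, 0.0898]
eef_rot: [2.392, 2.037, 0.0]
force: [-0.1, -0.0, 2.5]
opening: 0.0313
```

Request:
play_rows([
  {"grip":0.2,"translation":[0,0,-2],"twist":0},
  {"grip":0.2,"translation":[0,0,-5],"twist":0},
  {"grip":0.2,"translation":[0,0,-9],"twist":0},
  {"grip":0.2,"translation":[0,0,-13],"twist":0},
  {"grip":0.2,"translation":[0,0,-13],"twist":0},
])

```text
time_s: 9.3
tool_pos: [0.6507, 0.0062, 0.2242]
eef_rot: [2.389, 2.034, 0.007]
force: [0.1, 0.8, 0.3]
opening: 0.0313
```

```bash
python3 -c "
from h import *
go((.4744,.27,.22),-9)
"
```

```text
shift cm [ 23.23 -21.61   0.31] jaw now -9.17 twist -0.16799564693997127 tilt [ 5.9e-03 -1.0e-04 -1.0e+00] j6 0.13 t 9.3 F [0.1 0.8 0.3] op 0.0313
```

Request:
play_rows([
  {"grip":0.2,"translation":[4,-3.7,-2.5],"twist":0},
  {"grip":0.2,"translation":[23.4,-21.6,-2.5],"twist":0},
  {"grip":0.2,"translation":[23.4,-21.6,-2.5],"twist":0},
  {"grip":0.2,"translation":[23.4,-21.6,-2.5],"twist":0},
  {"grip":0.2,"translation":[23.4,-21.6,-2.5],"twist":0},
])

```text
time_s: 9.93
tool_pos: [0.4791, 0.2612, 0.2445]
eef_rot: [-2.392, -2.036, 0.001]
force: [2.3, 1.0, -0.4]
opening: 0.0315
```

Request:
play_rows([
  {"grip":0.2,"translation":[0,0,0],"twist":0},
  {"grip":0.2,"translation":[0,0,0],"twist":0},
])

```text
time_s: 10.18
tool_pos: [0.4806, 0.2599, 0.2445]
eef_rot: [2.391, 2.038, -0.001]
force: [0.8, -0.8, -0.5]
opening: 0.0314
```

```bash
python3 -c "
from h import *
go((.4744,.2715,.17),-9)
"
```

```text
shift cm [ 1.05 -0.79  7.45] jaw now -9.13 twist -0.12522770738686972 tilt [-4.e-04 -3.e-04 -1.e+00] j6 0.61 t 10.175 F [ 0.8 -0.8 -0.5] op 0.0314
```

Request:
play_rows([
  {"grip":0.2,"translation":[1.05,-0.8,0],"twist":0},
  {"grip":0.2,"translation":[1.05,-0.8,3],"twist":0},
  {"grip":0.2,"translation":[1.05,-0.8,5],"twist":0},
  {"grip":0.2,"translation":[1.05,-0.8,6.5],"twist":0},
  {"grip":0.2,"translation":[1.05,-0.8,6.5],"twist":0},
])

```text
time_s: 10.8
tool_pos: [0.4743, 0.2712, 0.1788]
eef_rot: [-2.392, -2.036, 0.003]
force: [0.2, -0.8, -1.1]
opening: 0.0315
```

```bash
python3 -c "
from h import *
go((.4744,.2715,.17),-9)
c=calibration('wrist');i=grab_frame('wrist')[:,:,::-1];cv2.imwrite('pics/w6.png',i);s=grab_frame('side')[:,:,::-1];cv2.imwrite('pics/s6.png',s)
cv2.imwrite('pics/z6.png',np.hstack([cv2.resize(i[80:240,170:330],(400,400),interpolation=cv2.INTER_CUBIC),cv2.resize(s[190:290,215:315],(400,400),interpolation=cv2.INTER_CUBIC)]))
go((.4744,.2715,.17),-9)
"
```

```text
shift cm [0.03 0.01 0.88] jaw now -9.21 twist -0.21339780918516738 tilt [-1.6e-03 -8.0e-04 -1.0e+00] j6 0.64 t 10.8 F [ 0.2 -0.8 -1.1] op 0.0315
shift cm [-0.03 -0.05  1.01] jaw now -9.19 twist -0.19442374064273338 tilt [ 4.e-04  2.e-04 -1.e+00] j6 0.64 t 10.9 F [-0.5 -0.1 -0.1] op 0.0312
```

View pics/z6.png

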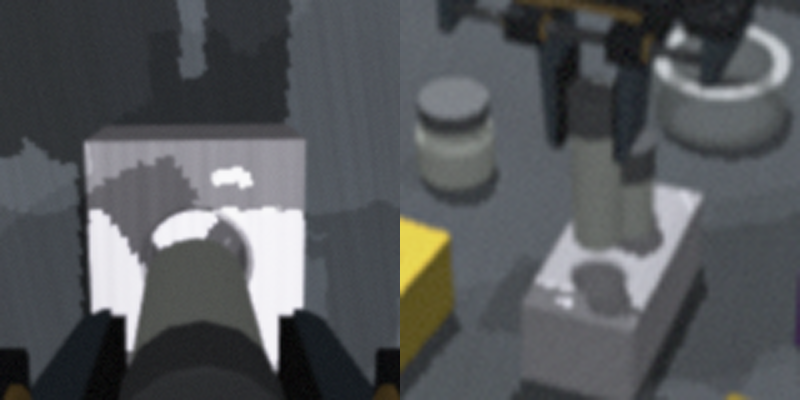

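Tube A hangs over the far bore, its lower edge overlapping the hole ring in the wrist crop. I'll lower it gently.

Request:
play_rows([
  {"grip":0.2,"translation":[0,0,1],"twist":0},
  {"grip":0.2,"translation":[0,0,2],"twist":0},
  {"grip":0.2,"translation":[0,0,2.6],"twist":0},
  {"grip":0.2,"translation":[0,0,3.2],"twist":0},
  {"grip":0.2,"translation":[0,0,3.2],"twist":0},
])

```text
time_s: 11.52
tool_pos: [0.4743, 0.2716, 0.1472]
eef_rot: [-2.392, -2.037, 0.001]
force: [-1.2, 0.4, -0.8]
opening: 0.0313
```

Request:
play_rows([
  {"grip":0.2,"translation":[0,0,0.4],"twist":0},
  {"grip":0.2,"translation":[0,0,0.8],"twist":0},
  {"grip":0.2,"translation":[0,0,0.8],"twist":0},
])

```text
time_s: 11.9
tool_pos: [0.4744, 0.2715, 0.1393]
eef_rot: [-2.392, -2.037, 0.001]
force: [0.9, -0.1, -0.8]
opening: 0.0312
```

Request:
play_rows([
  {"grip":0.2,"translation":[0,0,0.8],"twist":0},
  {"grip":0.2,"translation":[0,0,1.6],"twist":0},
  {"grip":0.2,"translation":[0,0,2.2],"twist":0},
  {"grip":0.2,"translation":[0,0,2.5],"twist":0},
  {"grip":0.2,"translation":[0,0,2.5],"twist":0},
])

```text
time_s: 12.52
tool_pos: [0.4745, 0.2716, 0.1144]
eef_rot: [-2.392, -2.037, 0.0]
force: [0.4, -0.1, -0.2]
opening: 0.0317
```

Request:
play_rows([
  {"grip":0.2,"translation":[0,0,0.4],"twist":0},
  {"grip":0.2,"translation":[0,0,0.8],"twist":0},
  {"grip":0.2,"translation":[0,0,0.9],"twist":0},
])

```text
time_s: 12.9
tool_pos: [0.4744, 0.2716, 0.1053]
eef_rot: [-2.392, -2.037, 0.001]
force: [-0.8, -0.1, 0.2]
opening: 0.0312
```

Barely floor contact (no slip this time). Release, rise, look.

Request:
play_rows([
  {"grip":0.7,"translation":[0,0,0],"twist":0},
  {"grip":0.7,"translation":[0,0,0],"twist":0},
  {"grip":0.7,"translation":[0,0,-3],"twist":0},
  {"grip":0.7,"translation":[0,0,-9],"twist":0},
  {"grip":0.8,"translation":[0,0,-14],"twist":0},
])

```text
time_s: 13.52
tool_pos: [0.4746, 0.2717, 0.2478]
eef_rot: [2.392, 2.037, 0.001]
force: [0.6, 1.2, 0.7]
opening: 0.0709
```

```bash
python3 -c "
from h import *
go((.51,-.235,.25),65)
S=calibration('side');s=grab_frame('side')[:,:,::-1];cv2.imwrite('pics/s7.png',s)
print(proj(S,(.4647,.2127,.125)),proj(S,(.474,.272,.125)))
c=calibration('wrist');i=grab_frame('wrist')[:,:,::-1];cv2.imwrite('pics/w7.png',i);print(proj(c,(.4647,.2127,.125)),proj(c,(.474,.272,.125)))
for p in ((.4647,.2127,.125),(.474,.272,.125)):
  q=proj(S,p).astype(int); g=cv2.cvtColor(s,cv2.COLOR_BGR2GRAY); print(g[q[1]-10:q[1]+22:2,q[0]-8:q[0]+10:2])
"
```

```text
shift cm [-49.46  11.57  -0.24] jaw now -9.17 twist -74.1707588817967 tilt [ 6.e-04  3.e-04 -1.e+00] j6 0.64 t 13.525 F [0.6 1.2 0.7] op 0.0709
[272.182748   223.38635654] [263.66053431 237.32967856]
[247.19873467 251.08275513] [246.68554036 186.21421322]
[[ 98  97  95  96  96  98  91  88  80]
 [ 95 100  98  96  97  94  87  86  79]
 [ 96  97 100  97  95  93  92  88  76]
 [ 96  95  97  96  97  94  90  87  74]
 [ 97  93  98  99 101 100  95  90  76]
 [ 95  98 101 101 103 103  99  98  80]
 [ 95  86 103 102 104 103 102  94  94]
 [ 96  75  80  97  98  98  85  67  97]
 [ 95  74  52  57  61  57  52  60  97]
 [ 98  81  50  53  53  53  50  57  97]
 [129 142  53  51  55  53  50  69  95]
 [111 122  81  62  62  61  77 102 114]
 [102 100 102 100  99  99  99 144 185]
 [103 101  99  94 101 102  98 147 193]
 [103 101  90  68  99 103  96 145 194]
 [ 62  65  55  58 103 104  98 122 191]]
[[ 97  93  93  93  95  93  63  90 100]
 [ 96  94  93  93  95  93  56  54  62]
 [ 94  98  96  95  96 101  55  51  52]
 [ 96  98  97  97 100 169  81  51  54]
 [ 93  95  98  99 103 132  99  71  63]
 [ 94  98 103 102 102 102 103  99  96]
 [ 97  94  97  99 103 102 103 103  94]
 [ 99  90  64  76  99 104  99  74  87]
 [ 97  90  54  54  60  62  58  52  86]
 [ 94 117  60  53  59  54  52  49  87]
 [109 168  68  55  53  53  54  50  92]
 [158 196  98  63  60  61  60  76  93]
 [193 215 110  99  94  90  99  98  88]
 [204 206 111 102 103 102 104  99 142]
 [192 191 105 104 108 102 102 103 182]
 [196 169  95 106 104 106 101  97 166]]
```

Request:
play_rows([
  {"grip":0.8,"translation":[-6,1.4,-4],"twist":-10},
  {"grip":0.8,"translation":[-12,2.8,-6],"twist":-20},
  {"grip":0.8,"translation":[-18,4.2,-6],"twist":-30},
  {"grip":0.8,"translation":[-24,5.6,-6],"twist":-40},
  {"grip":0.8,"translation":[-30,7,-6],"twist":-50},
])

```text
time_s: 14.25
tool_pos: [0.494, -0.0047, 0.3053]
eef_rot: [1.353, 2.835, 0.0]
force: [1.5, 0.0, 0.2]
opening: 0.0731
```

```bash
python3 -c "
from h import *
go((.48,-.226,.28),65)
"
```

```text
shift cm [-16.32 -15.01   2.53] jaw now 38.99 twist -26.006439925846365 tilt [ 4.e-04 -0.e+00 -1.e+00] j6 -0.74 t 14.25 F [1.5 0.  0.2] op 0.0731
```

Request:
play_rows([
  {"grip":0.8,"translation":[-16,-15,2],"twist":-8},
  {"grip":0.8,"translation":[-16,-15,2],"twist":-17},
  {"grip":0.8,"translation":[-16,-15,2],"twist":-25},
  {"grip":0.8,"translation":[-16,-15,2],"twist":-25},
  {"grip":0.8,"translation":[-16,-15,2],"twist":-25},
])

```text
time_s: 14.88
tool_pos: [0.4765, -0.2234, 0.2847]
eef_rot: [-0.72, -3.057, -0.0]
force: [-0.4, -0.2, -0.1]
opening: 0.0729
```

```bash
python3 -c "
from h import *
go((.48,-.226,.28),65)
c=calibration('wrist');i=grab_frame('wrist')[:,:,::-1];cv2.imwrite('pics/w8.png',i)
print(proj(c,(.481,-.226,.147)),proj(c,(.481,-.226,.125)))
go((.48,-.226,.28),65)
"
```

```text
shift cm [-0.43 -0.08  0.47] jaw now 63.51 twist -1.4872890551874605 tilt [-8.e-04  3.e-04 -1.e+00] j6 -1.59 t 14.875 F [-0.4 -0.2 -0.1] op 0.0729
[250.59436234 188.09684644] [250.58323709 182.36435251]
shift cm [-0.46 -0.19  0.48] jaw now 63.57 twist -1.4346579919601368 tilt [-7.e-04  5.e-04 -1.e+00] j6 -1.59 t 14.925 F [ 0.6  1.1 -0.7] op 0.0728
```

View pics/w8.png

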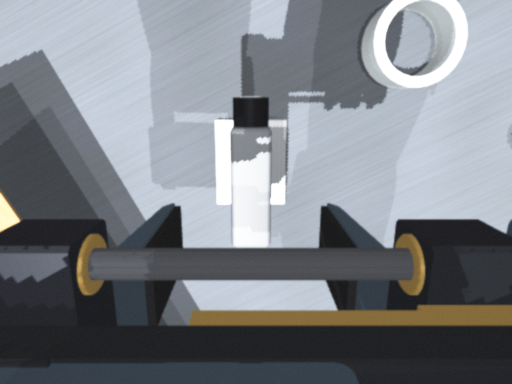

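The wrist view shows the gun directly under the fingers: barrel front edge at (251,128), rear edge at (251.5,245), nose up to row 97. It is aligned with the jaws.

```bash
python3 -c "
from h import *
c=calibration('wrist')
f=onz(c,251,128,.147);r=onz(c,251.5,245,.147);d=f-r
print(f,r,np.linalg.norm(d),np.degrees(np.arctan2(d[1],d[0])),(f+r)/2)
n=d/np.linalg.norm(d);m=(f+r)/2
for e in (0,-.025,-.03): X=m+n*e; go((X[0],X[1],.125),np.degrees(np.arctan2(d[1],d[0]))-90)
print(onz(c,251,97,.141))
# holster plate corners (z .008)
print([onz(c,u,v,.008) for u,v in((216,120),(287,120),(216,204),(287,204))])
"
```

```text
[ 0.43437709 -0.20110691  0.147     ] [ 0.53009761 -0.24819774  0.147     ] 0.10667691278394609 153.8045754265105 [ 0.48223735 -0.22465233  0.147     ]
shift cm [-0.62  0.03 15.98] jaw now 63.57 twist -0.23923341847063284 tilt [-7.e-04  5.e-04 -1.e+00] j6 -1.59 t 14.925 F [ 0.6  1.1 -0.7] op 0.0728
shift cm [-3.12  0.04 15.98] jaw now 63.57 twist -0.23923341847063284 tilt [-7.e-04  5.e-04 -1.e+00] j6 -1.59 t 14.925 F [ 0.6  1.1 -0.7] op 0.0728
shift cm [-3.62  0.04 15.98] jaw now 63.57 twist -0.23923341847063284 tilt [-7.e-04  5.e-04 -1.e+00] j6 -1.59 t 14.925 F [ 0.6  1.1 -0.7] op 0.0728
[ 0.41161108 -0.18977207  0.141     ]
[array([ 0.41566768, -0.24004562,  0.008     ]), array([ 0.45495278, -0.16114069,  0.008     ]), array([ 0.51193978, -0.29098222,  0.008     ]), array([ 0.55370264, -0.20711   ,  0.008     ])]
```

Request:
play_rows([
  {"grip":0.8,"translation":[-3.6,0.03,4],"twist":0},
  {"grip":0.8,"translation":[-3.6,0.03,10],"twist":0},
  {"grip":0.8,"translation":[-3.6,0.03,15],"twist":0},
  {"grip":0.8,"translation":[-3.6,0.03,16.2],"twist":0},
  {"grip":0.8,"translation":[-3.6,0.03,16.2],"twist":0},
], grip_force=15)

```text
time_s: 15.55
tool_pos: [0.5099, -0.2368, 0.124]
eef_rot: [-0.714, -3.059, -0.0]
force: [1.3, 0.5, 0.0]
opening: 0.073
```

```bash
python3 -c "
from h import *
go((.5091,-.2379,.123),63.8)
"
```

```text
shift cm [ 0.02 -0.13  0.1 ] jaw now 63.72 twist -0.08047735681634549 tilt [-2.e-04  2.e-04 -1.e+00] j6 -1.59 t 15.55 F [1.3 0.5 0. ] op 0.073
```

Request:
play_rows([
  {"grip":0.2,"translation":[0,0,0],"twist":0},
  {"grip":0.2,"translation":[0,0,0],"twist":0},
  {"grip":0.2,"translation":[0,0,0],"twist":0},
  {"grip":0.2,"translation":[0,0,0],"twist":0},
  {"grip":0.2,"translation":[0,0,0],"twist":0},
])

```text
time_s: 16.18
tool_pos: [0.5097, -0.2375, 0.1238]
eef_rot: [0.715, 3.059, -0.0]
force: [-0.7, -0.4, 4.6]
opening: 0.0357
```

Request:
play_rows([
  {"grip":0.2,"translation":[0,0,-1],"twist":0},
  {"grip":0.2,"translation":[0,0,-2],"twist":0},
  {"grip":0.2,"translation":[0,0,-3],"twist":0},
  {"grip":0.2,"translation":[0,0,-4],"twist":0},
  {"grip":0.2,"translation":[0,0,-4],"twist":0},
])

```text
time_s: 16.8
tool_pos: [0.5099, -0.2375, 0.1645]
eef_rot: [0.715, 3.058, -0.001]
force: [-0.6, 0.1, -1.8]
opening: 0.0361
```

```bash
python3 -c "
from h import *
o=get_obs();go(o['tool_pos']);print(o['tool_pos'],o['force'],o['moment'])
s=grab_frame('side')[:,:,::-1];cv2.imwrite('pics/s9.png',s)
a=cv2.imread('pics/side0.png')
S=calibration('side')
# expected barrel points if level in hand
p=o['tool_pos']+[0,0,.002];n=np.array([-.897,.4415,0]);z=np.array([0,0,1])
for g in((-25,22),(85,22),(110,0)): print(g,proj(S,p+n*g[0]/1000+z*g[1]/1000))
cv2.imwrite('pics/z9.png',cv2.resize(s[100:220,250:370],(600,600),interpolation=cv2.INTER_CUBIC))
"
```

```text
shift cm [0. 0. 0.] jaw now 63.68 twist None tilt [ 1.4e-03 -7.0e-04 -1.0e+00] j6 -1.59 t 16.8 F [-0.6  0.1 -1.8] op 0.0361
[ 0.50993978 -0.23751762  0.16449066] [-0.5643902   0.11866129 -1.84514586] [ 1.08394139e-04 -1.79771694e-01 -5.55064329e-04]
(-25, 22) [278.80782745 121.40773275]
(85, 22) [307.49955163 130.49149271]
(110, 0) [313.91641556 139.1370567 ]
```

Request:
play_rows([
  {"grip":0.2,"translation":[0,0,-1],"twist":0},
  {"grip":0.2,"translation":[0,0,-1.9],"twist":0},
  {"grip":0.2,"translation":[1,0,-1.9],"twist":0},
  {"grip":0.2,"translation":[2,0,-1.9],"twist":0},
  {"grip":0.2,"translation":[3,0,-1.9],"twist":0},
], grip_force=10)

```text
time_s: 17.48
tool_pos: [0.4818, -0.2236, 0.1824]
eef_rot: [-0.715, -3.059, -0.0]
force: [1.3, 0.4, -1.2]
opening: 0.0361
```

```bash
python3 -c "
from h import *
o=get_obs();print(o['tool_pos'],o['force'],o['moment'])
s=grab_frame('side')[:,:,::-1];w=grab_frame('wrist')[:,:,::-1]
cv2.imwrite('pics/z10.png',np.hstack([cv2.resize(s[80:200,250:370],(400,400),interpolation=cv2.INTER_CUBIC),w[:,100:400]][:1]+[cv2.resize(w[:,100:400],(400,512))[:400]]))
"
```

```text
[ 0.48179604 -0.22360278  0.18235049] [ 1.32322009  0.39316933 -1.1730652 ] [-0.11676647 -0.56717026  0.0077129 ]
```

View pics/z10.png

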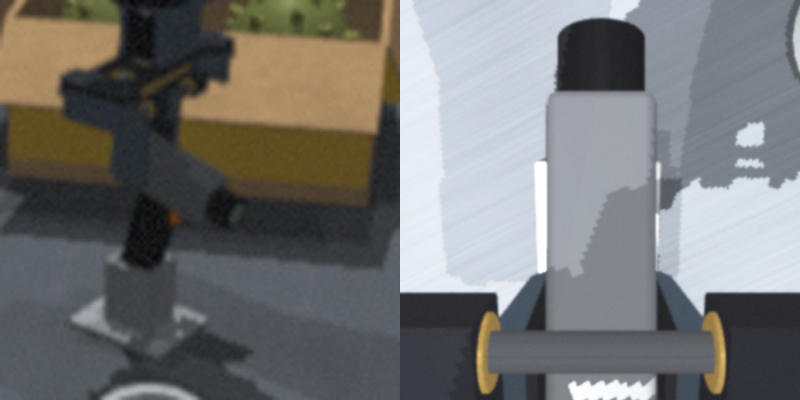

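The side crop shows the gun swivelling nose-down in the pads as its handle leans on the holster rim (handle at (150,230), nose at (225,205)). I'll go on levering to about 45°.

Request:
play_rows([
  {"grip":0.2,"translation":[1.2,0,0],"twist":0},
  {"grip":0.2,"translation":[2.4,0,0],"twist":0},
  {"grip":0.2,"translation":[3.6,0,0],"twist":0},
  {"grip":0.2,"translation":[4.8,0,0],"twist":0},
  {"grip":0.2,"translation":[6,0,0],"twist":0},
])

```text
time_s: 18.2
tool_pos: [0.4281, -0.197, 0.1825]
eef_rot: [0.715, 3.059, -0.0]
force: [1.4, -1.0, -0.9]
opening: 0.0356
```

Request:
play_rows([
  {"grip":0.2,"translation":[0,0,0],"twist":0},
  {"grip":0.2,"translation":[0,0,0],"twist":0},
])

```text
time_s: 18.45
tool_pos: [0.4289, -0.1974, 0.1825]
eef_rot: [-0.715, -3.059, -0.0]
force: [-0.3, 0.5, -1.5]
opening: 0.0357
```

```bash
python3 -c "
from h import *
o=get_obs();print(o['tool_pos'],o['force'],o['moment'],o['opening'])
p=o['tool_pos']+[0,0,.002];n=np.array([-.897,.4415,0]);z=np.array([0,0,1])
S=calibration('side');W=calibration('wrist')
s=grab_frame('side')[:,:,::-1];w=grab_frame('wrist')[:,:,::-1];cv2.imwrite('pics/s11.png',s);cv2.imwrite('pics/w11.png',w)
for th in(20,30,35,40,45,50,55):
  a=np.radians(th);x=n*np.cos(a)-z*np.sin(a);zz=n*np.sin(a)+z*np.cos(a)
  P=lambda gx,gz,c:proj(c,p+x*gx/1000+zz*gz/1000).round(1)
  print(th,'side win',P(110,0,S),'handle end',P(30,-117,S),'wrist: front top edge',P(85,22,W),'nose top tip',P(110,16,W))
g=cv2.cvtColor(w,cv2.COLOR_BGR2GRAY); print(g[20:240:4,250])
g=cv2.cvtColor(s,cv2.COLOR_BGR2GRAY); print('dark side');m=(g<45).astype(np.uint8);m[:100]=0;m[:,:280]=0;m[230:]=0
nn,l,st,ce=cv2.connectedComponentsWithStats(m)
for i in range(1,nn):
  if st[i,4]>15: print(st[i],ce[i])
"
```

```text
[ 0.4288683  -0.1974091   0.18252275] [-0.34276681  0.45042999 -1.45010306] [ 0.07866052 -0.18693827  0.006044  ] 0.035670239398265
20 side win [337.  152.6] handle end [303.9 165. ] wrist: front top edge [251.   59.1] nose top tip [250.9  14.2]
30 side win [334.2 156.9] handle end [298.6 162. ] wrist: front top edge [251.   68.8] nose top tip [250.8  34.5]
35 side win [332.5 158.8] handle end [296.1 160.2] wrist: front top edge [251.  75.] nose top tip [250.8  45.3]
40 side win [330.7 160.4] handle end [293.7 158.2] wrist: front top edge [251.   81.9] nose top tip [250.8  56.3]
45 side win [328.7 161.8] handle end [291.4 156. ] wrist: front top edge [251.   89.3] nose top tip [250.8  67.5]
50 side win [326.6 162.9] handle end [289.3 153.7] wrist: front top edge [250.9  97.2] nose top tip [250.9  78.9]
55 side win [324.3 163.8] handle end [287.3 151.2] wrist: front top edge [251.  105.5] nose top tip [250.9  90.3]
[215 212 214 212 219 215 217 216 213 215 148 115 117 116  42  39  37  39
  38  41  41 133 150 150 149 151 150 150 152 151 152 150 153 151 151 153
 151 149 153 152 151 148 131 127 127 128 129 126 127 125 126 126 128 127
 128]
dark side
[ 280  100   55   61 1226] [303.00244698 125.77243067]
[  403   100   109   130 10733] [455.46827541 164.63514395]
[360 113  11  30 177] [365.42937853 128.31638418]
[326 140  27  12 202] [337.66831683 145.42574257]
[320 151  11  11  77] [325.12987013 155.96103896]
[302 185  12   9  48] [306.33333333 189.25      ]
```

```bash
python3 -c "
from h import *
o=get_obs();p=o['tool_pos']+[0,0,.002];n=np.array([-.897,.4415,0]);z=np.array([0,0,1]);y=np.cross(z,n)
W=calibration('wrist')
for th in(35,40,45,50,55):
  a=np.radians(th);x=n*np.cos(a)-z*np.sin(a);zz=n*np.sin(a)+z*np.cos(a)
  P=lambda gx,gy,gz:proj(W,p+x*gx/1000+y*gy/1000+zz*gz/1000).round(1)
  print(th,'front edge w %.1f'%np.linalg.norm(P(85,18,22)-P(85,-18,22)),'row110 region; rear part w at gx=40 %.1f v %.1f'%(np.linalg.norm(P(40,18,22)-P(40,-18,22)),P(40,0,22)[1]),'front lower edge',P(85,0,16),'win bottom',P(110,0,-16),'nose w tip %.1f'%np.linalg.norm(P(110,16,0)-P(110,-16,0)))
w=cv2.imread('pics/w11.png');g=cv2.cvtColor(w,cv2.COLOR_BGR2GRAY)
for r in (56,64,72,80,90,98,103,106,110,116,125,140,160): print(r,' '.join(map(str,g[r,200:302:3])))
"
```

```text
35 front edge w 70.4 row110 region; rear part w at gx=40 77.5 v 154.2 front lower edge [251.   82.5] win bottom [250.8  82.4] nose w tip 53.5
40 front edge w 67.5 row110 region; rear part w at gx=40 75.6 v 154.2 front lower edge [250.9  89.7] win bottom [250.9  93.8] nose w tip 51.3
45 front edge w 64.9 row110 region; rear part w at gx=40 73.8 v 154.9 front lower edge [250.9  97.3] win bottom [250.9 105.3] nose w tip 49.3
50 front edge w 62.5 row110 region; rear part w at gx=40 72.1 v 156.3 front lower edge [250.9 105.3] win bottom [250.9 116.9] nose w tip 47.7
55 front edge w 60.3 row110 region; rear part w at gx=40 70.5 v 158.3 front lower edge [250.9 113.7] win bottom [250.9 128.4] nose w tip 46.1
56 209 210 209 209 217 186 114 116 112 116 118 118 116 115 115 114 197 215 214 216 201 155 154 154 154 153 154 151 155 153 150 153 155 151
64 215 211 212 210 213 156 116 116 113 114 114 115 114 114 114 118 116 117 118 113 117 135 152 154 153 151 153 153 151 152 152 151 153 153
72 213 214 213 209 212 185 115 113 116 114 114 116 117 116 115 114 118 116 117 113 113 139 153 150 154 152 153 1
[... 669 characters left out ...]
 152 152
110 217 212 210 210 212 213 129 147 152 150 152 151 150 152 151 151 151 151 152 151 152 151 149 152 152 151 146 132 146 153 152 151 150 150
116 211 214 212 212 214 215 131 147 151 151 151 153 152 150 151 151 154 151 151 153 152 149 150 152 151 152 146 132 119 128 134 148 149 150
125 211 209 207 210 214 211 135 147 150 151 149 151 150 154 151 152 151 152 151 151 151 151 151 150 149 151 147 136 116 126 128 135 147 147
140 211 212 212 211 218 197 140 149 151 153 152 152 152 151 152 150 152 151 150 151 152 151 153 151 151 152 149 139 116 93 92 92 92 94
160 218 214 213 215 217 153 147 151 151 152 152 152 151 151 152 152 150 151 150 150 131 124 124 127 125 126 125 122 117 96 93 96 179 188
```

Both the front-edge width and its row give a tilt of about 52°, slightly past 45°. I'll back off so the rear pocket wall turns it back a little.

Request:
play_rows([
  {"grip":0.2,"translation":[-0.5,0,0],"twist":0},
  {"grip":0.2,"translation":[-1,0,0],"twist":0},
  {"grip":0.2,"translation":[-1.5,0,0],"twist":0},
  {"grip":0.2,"translation":[-1.5,0,0],"twist":0},
])

```text
time_s: 19.05
tool_pos: [0.4427, -0.2042, 0.1824]
eef_rot: [0.715, 3.059, 0.0]
force: [-0.9, 0.8, -1.8]
opening: 0.0361
```

```bash
cat > e.py <<'E'
from h import *
o=get_obs();print(o['tool_pos'],o['force'],o['moment'])
w=grab_frame('wrist')[:,:,::-1];g=cv2.cvtColor(w,cv2.COLOR_BGR2GRAY)[:,250].astype(int)
d=np.where(g[20:200]<60)[0]+20;print('nose tip',d.min(),'front edge',d.max())
E
python3 e.py
```

```text
[ 0.44265062 -0.20423771  0.18244292] [-0.91782424  0.75201256 -1.76664516] [ 0.0648697  -0.09706766  0.00491817]
nose tip 75 front edge 101
```

Request:
play_rows([
  {"grip":0.2,"translation":[-0.5,0,0],"twist":0},
  {"grip":0.2,"translation":[-1,0,0],"twist":0},
  {"grip":0.2,"translation":[-1.0,0,0],"twist":0},
])

```text
time_s: 19.48
tool_pos: [0.4517, -0.2087, 0.1828]
eef_rot: [-0.715, -3.059, 0.0]
force: [-2.1, 0.4, 3.8]
opening: 0.0359
```

```bash
python3 e.py
```

```text
[ 0.45168298 -0.20871719  0.18278708] [-2.10170928  0.40675308  3.8217289 ] [ 0.24764093  0.15917588 -0.00243585]
nose tip 72 front edge 99
```

Request:
play_rows([
  {"grip":0.2,"translation":[-0.4,0,0],"twist":0},
  {"grip":0.2,"translation":[-0.8,0,0],"twist":0},
  {"grip":0.2,"translation":[-0.8,0,0],"twist":0},
])

```text
time_s: 19.9
tool_pos: [0.4589, -0.2123, 0.183]
eef_rot: [0.715, 3.059, -0.0]
force: [-4.2, 1.1, 9.1]
opening: 0.0359
```

```bash
python3 e.py
```

```text
[ 0.45885832 -0.21227646  0.18300351] [-4.19418225  1.14817762  9.08464256] [ 0.30976438  0.34461794 -0.03394265]
nose tip 62 front edge 90
```

Request:
play_rows([
  {"grip":0.1,"translation":[0,0,0],"twist":0},
  {"grip":0.1,"translation":[0,0,0],"twist":0},
  {"grip":0.1,"translation":[0.3,0,-2],"twist":0},
  {"grip":0.1,"translation":[0.3,0,-5],"twist":0},
  {"grip":0.1,"translation":[0.3,0,-10],"twist":0},
], grip_force=55)

```text
time_s: 20.58
tool_pos: [0.455, -0.2104, 0.2823]
eef_rot: [-0.715, -3.057, -0.001]
force: [0.8, -0.4, -1.3]
opening: 0.0358
```

Request:
play_rows([
  {"grip":0.1,"translation":[0,0,-1],"twist":0},
  {"grip":0.1,"translation":[0,0,-1],"twist":0},
])

```text
time_s: 20.82
tool_pos: [0.4558, -0.2108, 0.2925]
eef_rot: [0.715, 3.058, -0.0]
force: [0.5, -0.7, -1.7]
opening: 0.036
```

```bash
python3 e.py; python3 -c "
from h import *
s=grab_frame('side')[:,:,::-1];cv2.imwrite('pics/s12.png',s)
o=get_obs();p=o['tool_pos']+[0,0,.002];n=np.array([-.897,.4415,0]);z=np.array([0,0,1]);y=np.cross(z,n)
W=calibration('wrist');S=calibration('side')
w=grab_frame('wrist')[:,:,::-1];g=cv2.cvtColor(w,cv2.COLOR_BGR2GRAY);cv2.imwrite('pics/w12.png',w)
for r in(85,100,110,125): print(r,' '.join(map(str,g[r,205:230:1])),'|',' '.join(map(str,g[r,270:300:1])))
for th in(35,40,45,50,55):
  a=np.radians(th);x=n*np.cos(a)-z*np.sin(a);zz=n*np.sin(a)+z*np.cos(a)
  P=lambda gx,gz,c:proj(c,p+x*gx/1000+zz*gz/1000).round(1)
  print(th,'side win',P(110,0,S),'handle end',P(30,-117,S),'hand root',P(30,-22,S))
g=cv2.cvtColor(s,cv2.COLOR_BGR2GRAY);m=(g<45).astype(np.uint8);m[:,:270]=0;m[:,400:]=0;m[200:]=0
nn,l,st,ce=cv2.connectedComponentsWithStats(m)
for i in range(1,nn):
  if st[i,4]>15: print(st[i],ce[i])
"
```

```text
[ 0.45583724 -0.21075011  0.29248965] [ 0.4906302  -0.74226809 -1.69162432] [ 0.07519705 -0.07755091 -0.03302412]
nose tip 61 front edge 91
85 209 210 211 210 213 211 209 207 205 206 205 204 207 206 207 209 208 208 188 113 54 44 44 39 39 | 31 33 33 32 31 33 52 100 136 148 147 145 144 145 146 147 145 144 144 145 144 144 146 147 146 148 148 148 144 146
100 205 205 204 203 205 205 207 207 207 205 198 181 194 217 221 222 218 202 165 151 147 149 148 149 149 | 149 149 148 150 150 149 149 149 148 145 140 137 134 126 121 130 142 147 145 146 147 149 146 145 145 146 146 147 146 148
110 207 206 206 206 209 208 207 207 208 206 191 145 135 142 145 146 147 148 147 149 149 148 148 148 151 | 150 148 149 148 148 149 148 148 147 145 143 137 125 118 113 116 138 144 145 144 143 144 142 141 143 142 143 148 144 145
125 207 211 209 212 213 212 210 210 207 194 151 135 139 144 147 146 151 149 149 150 149 148 150 150 149 | 123 124 123 123 123 123 123 123 125 124 120 118 117 116 113 110 112 117 124 123 125 124 125 123 126 125 127 127 133 159
35 side win [326.9 123.7] handle end [289.8 127.4] hand root [305.3 108.6]
40 side win [325.  125.5] handle end [287.4 125.4] hand root [304.5 108.6]
45 side win [323.  127.1] handle end [285.  123.2] hand root [303.6 108.5]
50 side win [320.8 128.5] handle end [282.8 120.8] hand root [302.7 108.4]
55 side win [318.6 129.6] handle end [280.8 118.3] hand root [301.8 108.2]
[ 282    0   85   33 1647] [314.33515483  12.43412265]
[ 277   39   54   91 1713] [302.9655575  74.6841798]
[394  90   6   6  31] [396.58064516  92.5483871 ]
[360 113  11  30 180] [365.35555556 128.34444444]
[316 114  12  13  88] [321.06818182 119.69318182]
[270 135  81  18 797] [308.42785445 142.9033877 ]
```

```bash
python3 -c "
from h import *
go((.616,.2188,.29),81)"
```

```text
shift cm [ 4.61 45.6   0.11] jaw now 63.68 twist -17.319236563199127 tilt [-0.002  0.001 -1.   ] j6 -1.59 t 20.975 F [-0.2  0.5 -2.1] op 0.0357
```

Request:
play_rows([
  {"grip":0.1,"translation":[0.4,4,0],"twist":-3},
  {"grip":0.1,"translation":[0.9,9,0],"twist":-7},
  {"grip":0.1,"translation":[1.4,14,0],"twist":-11},
  {"grip":0.1,"translation":[1.9,19,0],"twist":-15},
  {"grip":0.1,"translation":[2.4,24,0],"twist":-17.3},
])

```text
time_s: 21.6
tool_pos: [0.5405, 0.0167, 0.2911]
eef_rot: [-0.244, -3.13, 0.0]
force: [0.9, -0.8, -1.9]
opening: 0.0359
```

```bash
python3 -c "
from h import *
go((.616,.2188,.29),81)"
```

```text
shift cm [-4.32 21.13  0.1 ] jaw now 81.09 twist 0.08584783777673977 tilt [-0.0018 -0.     -1.    ] j6 -1.43 t 21.6 F [ 0.9 -0.8 -1.9] op 0.0359
```

Request:
play_rows([
  {"grip":0.1,"translation":[-1,5,0],"twist":0},
  {"grip":0.1,"translation":[-2,10,0],"twist":0},
  {"grip":0.1,"translation":[-3.1,15,0],"twist":0},
  {"grip":0.1,"translation":[-4,19,0],"twist":0},
  {"grip":0.1,"translation":[-4.3,21,0],"twist":0},
])

```text
time_s: 22.22
tool_pos: [0.6159, 0.2173, 0.2907]
eef_rot: [-0.245, -3.13, 0.001]
force: [-0.1, -0.5, -1.9]
opening: 0.0359
```

Request:
play_rows([
  {"grip":0.1,"translation":[0,0,1],"twist":0},
  {"grip":0.1,"translation":[0,0,2],"twist":0},
  {"grip":0.1,"translation":[0,0,2],"twist":0},
  {"grip":0.1,"translation":[0,0,2],"twist":0},
])

```text
time_s: 22.72
tool_pos: [0.616, 0.2151, 0.2727]
eef_rot: [0.248, 3.132, 0.0]
force: [-0.7, -0.4, -1.5]
opening: 0.0361
```

```bash
python3 e.py; python3 -c "
from h import *
go((.616,.2188,.2415),81)
S=calibration('side');W=calibration('wrist');o=get_obs();p=o['tool_pos']+[0,0,.002]
s=grab_frame('side')[:,:,::-1];w=grab_frame('wrist')[:,:,::-1];cv2.imwrite('pics/s13.png',s);cv2.imwrite('pics/w13.png',w)
n=np.array([-.988,.156,0]);z=np.array([0,0,1])
for th in(35,40,45,50,55):
  a=np.radians(th);x=n*np.cos(a)-z*np.sin(a);zz=n*np.sin(a)+z*np.cos(a)
  P=lambda gx,gz,c:proj(c,p+x*gx/1000+zz*gz/1000).round(1)
  print(th,'side win',P(110,0,S),'rear top',P(-25,22,S),'front top',P(85,22,S),'handle end',P(30,-117,S))
print('aim',proj(S,(.4692,.242,.095)),proj(W,(.4692,.242,.095)))
k=cv2.resize(s[110:310,190:340],(600,800))[:600]
cv2.imwrite('pics/z13.png',cv2.resize(s[130:280,170:370],(800,600),interpolation=cv2.INTER_CUBIC))
"
```

```text
[0.61601714 0.21505726 0.27268241] [-0.65341614 -0.42206268 -1.54555332] [ 0.07321874 -0.16752188  0.01184061]
nose tip 61 front edge 199
shift cm [0.07 0.35 3.13] jaw now 80.95 twist -0.0535449312951215 tilt [ 4.e-04  1.e-04 -1.e+00] j6 -1.11 t 22.775 F [ 0.1 -0.1 -1.6] op 0.0359
35 side win [245.5 194.8] rear top [206.  152.4] front top [242.2 182.6] handle end [197.3 201.3]
40 side win [243.3 197. ] rear top [207.1 152.4] front top [241.1 184.9] handle end [193.7 199.1]
45 side win [240.9 198.9] rear top [208.2 152.5] front top [239.7 187.1] handle end [190.3 196.8]
50 side win [238.3 200.6] rear top [209.3 152.7] front top [238.2 189. ] handle end [187.  194.2]
55 side win [235.4 202. ] rear top [210.4 153. ] front top [236.4 190.8] handle end [183.9 191.4]
aim [268.01410651 239.86167467] [254.42971584   7.88530122]
```

View pics/z13.png

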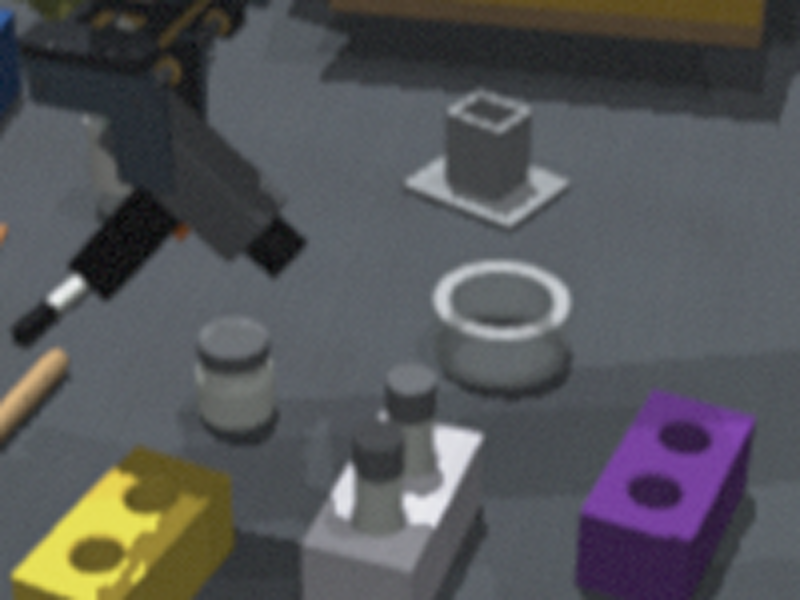

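The side crop shows both tubes standing in the rack and the holster empty. The gun is held nose-down, handle end at native (192.5,200) and nose face at (242,194.5), which puts the tilt at about 43°. The bystanders are in place. Now the final approach for that tilt.

Request:
play_rows([
  {"grip":0.1,"translation":[-0.45,0.35,1],"twist":0},
  {"grip":0.1,"translation":[-0.45,0.35,2],"twist":0},
  {"grip":0.1,"translation":[-0.45,0.35,3],"twist":0},
  {"grip":0.1,"translation":[-0.45,0.35,3.6],"twist":0},
  {"grip":0.1,"translation":[-0.45,0.35,3.6],"twist":0},
])

```text
time_s: 23.5
tool_pos: [0.6207, 0.2184, 0.2358]
eef_rot: [-0.247, -3.131, 0.001]
force: [-0.4, 0.8, -1.8]
opening: 0.035
```

Request:
play_rows([
  {"grip":0.1,"translation":[0,0,0],"twist":0},
  {"grip":0.1,"translation":[0,0,0],"twist":0},
])

```text
time_s: 23.75
tool_pos: [0.6212, 0.2185, 0.2369]
eef_rot: [0.247, 3.131, 0.0]
force: [0.1, -0.1, -2.3]
opening: 0.0359
```

```bash
python3 -c "
from h import *
go((.621,.218,.236),81)
S=calibration('side');o=get_obs();p=o['tool_pos']+[0,0,.002]
R=Rot.from_rotvec(o['eef_rot']).as_matrix();n=R[:,0];z=np.array([0,0,1]);aim=np.array([.4692,.242,.095])
s=grab_frame('side')[:,:,::-1];cv2.imwrite('pics/s14.png',s)
for th in(39,43,47):
  a=np.radians(th);x=n*np.cos(a)-z*np.sin(a);zz=n*np.sin(a)+z*np.cos(a);w=p+.11*x
  v=aim-w;print(th,'win',w.round(3),'dist',np.linalg.norm(v).round(4),'aim err deg',np.degrees(np.arccos(v@x/np.linalg.norm(v))).round(1),'side win',proj(S,w).round(1))
# nose in side, caps in side vs after-seating picture
g=cv2.cvtColor(s,cv2.COLOR_BGR2GRAY);m=(g<45).astype(np.uint8);m[:,:225]=0;m[:,262:]=0;m[230:]=0;m[:165]=0
nn,l,st,ce=cv2.connectedComponentsWithStats(m);print([(st[i],ce[i].round(1)) for i in range(1,nn) if st[i,4]>20])
b=cv2.imread('pics/s13.png');print('cap region change',np.abs(s[215:275,250:290].astype(int)-b[215:275,250:290]).mean())
"
```

```text
shift cm [ 0.01 -0.05  0.09] jaw now 80.98 twist -0.02309174818617521 tilt [ 6.e-04  2.e-04 -1.e+00] j6 -1.11 t 23.75 F [ 0.1 -0.1 -2.3] op 0.0359
39 win [0.537 0.232 0.17 ] dist 0.1012 aim err deg 8.4 side win [241.7 209.5]
43 win [0.542 0.231 0.164] dist 0.1006 aim err deg nan side win [239.9 211. ]
47 win [0.547 0.23  0.158] dist 0.1011 aim err deg 8.1 side win [237.9 212.4]
[(array([229, 197,  15,  14, 115], dtype=int32), array([236.3, 203.9]))]
cap region change 2.857083333333333<string>:9: RuntimeWarning: invalid value encountered in arccos
```

```bash
python3 -c "
from bench import *
print(close_job())"
```

```text
the job is handed in; nothing more can be done
None
```

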